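# Prop the spring door and take out the strainer

### The arm

A 7-joint arm with a two-finger parallel gripper is mounted at the origin on the work surface. World frame = base frame: x ahead of the robot, y to its left, z up, the work surface at z = 0. Lengths are in m, angles in rad, forces in N, time in s.
With the tool pointing down it reaches from about 0.425 to 0.825 m from the base axis. Payload 3.6 kg.
Tool frame: the origin (TCP) lies where the fingers leave the gripper's body, on its centre line; the fingertips stand 73 mm ahead of it and the grasp point (between the pads) lies 54 mm ahead of it; z points along the fingers, y is the line along which they close (so a half turn about z gives the same grasp; the last joint's range is limited). The gripper opens to 85 mm and grips with 20 to 120 N. Pads are 22 mm wide; open, the fingers measure 114 mm over their backs; the gripper's body (76 mm by 85 mm) begins 54 mm behind the grasp point. The pads swing forward as they close: fully open they stand 13 mm farther back than shut.
Start: joints at [1.26, 0.615, -0.013, 1.423, 0.008, 1.103, -0.04], TCP at [0.183, -0.624, 0.304] pointing down, gripper open.
Joint ranges: [-3.12, 3.12], [-0.3, 2.06], [-1.34, 1.32], [0.26, 2.42], [-1.36, 4.5], [0.01, 1.98], [-2.84, 2.84]. Speed limits (rad/s): [2.79, 2.79, 3.14, 3.14, 3.14, 3.14, 3.14].

### API

Orientations are given as a unit quaternion [x, y, z, w].
In Python, from station import arm, snapshot, camera_info, ticket gives the robot as it stands. Calls block until the motion is done:
- arm.movep(position, orientation): joint-space move of the TCP to a pose.
- arm.line_to(position, velocity=0.15, ori=None): straight line of the TCP; ori=None keeps the orientation; velocity is the mean speed in m/s.
- arm.move_j(angles): joint-space move.
- arm.move_gripper(opening, effort=None): opening from 0.0 (shut) to 1.0 (fully open); effort is the grip in N (None keeps the last); returns when the fingers have stopped.
- arm.pause(seconds).
- arm.ik(position, orientation): joint angles nearest the present ones, or None.
- snapshot(name): name is "scene" or "top"; returns the picture (400x640x3 uint8, blue, green, red); there is no depth.
- camera_info(name): a dict with "fx", "fy", "cx", "cy" (pixels), "R" (3x3) and "t" (3): a world point X has camera coordinates R X + t. Camera axes: x right, y down, z forward; pixel columns grow to the right and rows downward; lengths in m; the calibration is good to about 2 mm. A picture is of the moment at which its call begins. camera_info takes no time and is no camera call.
A pose or a line that the arm cannot do raises arm.MotionError and nothing moves.
- ticket.finish_job(): hands the job in; it is judged then, once.
Readings, each from a call of its own:
- arm.read_time(): time.
- arm.read_joint_positions(): joint angles.
- arm.read_dq(): joint speeds.
- arm.read_effort(): joint torques, N m.
- arm.read_tool_pos(): TCP position.
- arm.read_eef_rot(): TCP orientation.
- arm.read_ft_force(): force on the tool from outside, world axes, zero at the start.
- arm.read_wrist_torque(): the same for the moment, N m.
- arm.read_opening(): opening from 0.0 (shut) to 1.0 (fully open).
- arm.read_finger_force(): force on a finger pad.
Only numpy, scipy, OpenCV 4.12 (cv2) and the standard library are available. Lean on these libraries where they do the work, as an engineer would, in place of code of your own. Each camera call takes 0.05 s, during which the arm holds its last target. There are 200 camera calls.

### The job

Open the spring-closing red-tabbed door of the steel strainer housing a little past square and prop it there with the yellow wedge, letting go of both. Then draw the strainer basket forward by its green grip, lift it out, keep it upright, set it down standing inside the blue tray and let go; the door must stay propped by the wedge throughout, and the mug and the jar are left alone.

Things in the scene. Friction and masses are not known exactly. Their poses are not given: they have to be found in the camera images.
- housing: Steel strainer housing fixed to the counter, 142 mm wide (y), 200 mm deep (x), 120 mm high, pipe flange behind. Origin: on the counter, in the middle of the front opening; x points into the housing, y to its left (hinge) side, z up. Inside is the bay that holds the strainer, closed in front by the door.
- door (a joint): Door angle, rad: 0 shut (at the start), grows as it opens, stop at 2.1. Vertical axis at x = 0, y = +71 mm of the housing; opening, its free end swings out to the housing's -x, then +y (clockwise from above). A spring always pulls it shut: 0.08 N m shut, 0.21 N m at 1.8 rad; it never stays open by itself.
- door_leaf: The door, a grey plate 6 mm thick, 10 to 116 mm above the counter. Origin: on the hinge axis at counter height. It extends along its own -y to 210 mm. Its inner face is its plane x = 0; +x is the inner side. Shut, its axes are parallel to the housing's. Its end, 146 to 210 mm from the hinge, is the red tab, 68 mm of which sticks out past the housing's right side: push it from behind.
- tab (a point): Point on the inner (rear) face of the door's red tab, 185 mm from the hinge, 50 mm above the counter. Axes as the door's.
- wedge: Yellow door wedge on a black rubber sole, about 0.5 kg, 100 mm long (x), 40 mm wide (y). Origin: centre of its underside. Its fat end is a flat upright face at x = -50 mm, 46 mm high; it tapers to 8 mm at x = +50 mm. Standing with its fat face against the inner side of the tab it holds the door by its own weight; held in the hand it can also push the tab open.
- strainer: Strainer basket of perforated metal, 90 (x) by 56 (y) by 50 mm high, open at the top, about 0.22 kg. Origin: centre of its underside; x points into the housing. It starts on the bay's floor with its front end just behind the door.
- blue_tray: Blue open tray fixed to the counter, 210 (x) by 150 (y) by 45 mm high, walls and floor 5 mm. Origin: centre of its underside, on the counter. It may be on the left or the right.
- black_tray: Black open tray of the same size on the other side; not used.
- mug: White mug, 85 mm high, 76 mm across, standing behind on the left. Origin: centre of its underside. Leave alone.
- jar: Amber jar, 85 mm high, 66 mm across, standing behind on the right. Origin: centre of its underside. Leave alone.
- bay (a point): Middle of the bay's floor in its open-topped front part, 32 mm behind the opening, 6 mm above the counter; axes as the housing's. Side walls inside at y = -65 and +65 mm, 116 mm high. From 64 mm behind the opening a fixed overhang (underside 66 mm high) covers the basket's rear, so the basket must come 35 mm or more forward (40 to 45 is good) before it is lifted.
- guard (a point): Centre of the clear plastic guard fixed to the door, 45 to 100 mm from the hinge, reaching 45 mm inward from the inner face, at 118 to 122 mm height. It covers the strainer's grip while the door is shut and swings away with the door.
- wedge_fin (a point): Grasp point on the wedge's black grip fin, 88 mm above its underside at x = -18 mm, y = 0 of the wedge, axes as the wedge's. The fin is 26 mm long (x), 12 mm thick (y), 46 to 106 mm above the underside.
- green_grip (a point): Grasp point on the strainer's upright green grip plate, 92 mm above its underside at x = -20 mm, y = 0 of the strainer, axes as the strainer's. The plate is 24 mm long (x), 10 mm thick (y), its top 108 mm above the underside.
Things that resemble listed ones, but are neither listed nor needed, are in the scene too. What is shaped like the wedge but purple is not meant.

How it is judged:
On the way, in this order (a step that is already met when the one before it is completed fails the run):
1. the door is propped open past 1.35 rad by the wedge, robot touching neither, strainer still inside (value of joint door above 1.35 rad and contact force between wedge and door_leaf above 0.1 N and contact force between each of the arm, the fingers and wedge below 0.1 N and contact force between each of the arm, the fingers and door_leaf below 0.1 N and x of strainer in the frame of housing above 0.03 m), for 0.3 s.
2. the strainer is lifted out of the housing, the door still propped (height (world z) of strainer above 0.08 m and contact force between the fingers and strainer above 0.3 N and value of joint door above 1.3 rad and contact force between wedge and door_leaf above 0.02 N), for 0.1 s.
3. the strainer is set down in the blue tray, still held (contact force between the fingers and strainer above 0.2 N and height (world z) of strainer below 0.02 m and horizontal distance between strainer and blue_tray below 0.085 m), for 0.1 s.
At the end, for the whole second after the job is handed in: The door is open by more than 1.3 rad and rests against the wedge; the strainer stands upright (within 0.12 rad) and at rest on the floor of the blue tray, its origin within 85 mm of the tray's, underside lower than 12 mm above the counter; nothing is held (value of joint door above 1.3 rad and contact force between wedge and door_leaf above 0.02 N and height (world z) of strainer below 0.012 m and angle between strainer's own z axis and vertical below 0.12 rad and horizontal distance between strainer and blue_tray below 0.085 m and linear speed of strainer below 0.02 m/s); the robot touches nothing.
It fails at once if the strainer is tipped by more than 0.6 rad (angle between strainer's own z axis and vertical above 0.6 rad).
It fails at once if the door falls back from its prop while the strainer is out of the housing (value of joint door below 1.2 rad and height (world z) of strainer above 0.08 m).
It fails at once if the mug is shoved or knocked (distance of mug from where it was at the start of the episode above 0.03 m).
It fails at once if the jar is shoved or knocked (distance of jar from where it was at the start of the episode above 0.03 m).
It fails at once if the strainer is put in the black tray (horizontal distance between strainer and black_tray below 0.085 m and height (world z) of strainer below 0.02 m).
It also fails if it takes over 72 s, if anything falls off the work surface, if the arm or the gripper's body presses on something with over 40 N, if the wrist force passes 120 N, or if a joint passes its speed limit or range.

## Working session

There is one attempt and no reset: what is moved stays moved. The work goes in short steps, each a Python script; the robot and the scene stay as the last script left them, time stands still between calls to the robot, and variables do not carry over. Pictures are saved under pics/ and viewed, at most 10 in all, crops included, and the job is handed in when it is done.

```bash
ls; mkdir -p pics; python3 - <<'E'
from station import arm, snapshot, camera_info, ticket
import cv2
for n in ("scene","top"):
    cv2.imwrite(f"pics/{n}0.png",snapshot(n)); c=camera_info(n); print(n,c)
print(arm.read_time(),arm.read_eef_rot())
E
```

```text
pics
scene {'fx': 442.2331855281216, 'fy': 442.2331855281216, 'cx': 317.718753207435, 'cy': 201.3686462109587, 'R': array([[ 0.70750076,  0.70657571,  0.01390834],
       [ 0.58133604, -0.57068081, -0.57997571],
       [-0.40185953,  0.41841867, -0.81451503]]), 't': array([-0.38345022, -0.24746453,  1.34986237])}
top {'fx': 460.4694439200357, 'fy': 460.4694439200357, 'cx': 317.7318223701391, 'cy': 198.49644812380316, 'R': array([[-0.01429017, -0.99975555, -0.01687129],
       [-0.99361428,  0.01608699, -0.11167755],
       [ 0.11192166,  0.01516767, -0.99360127]]), 't': array([0.00634065, 0.55418589, 1.06336668])}
0.1 [ 9.89872116e-01  1.41957202e-01 -1.91610132e-04 -1.14428590e-03]
```

View pics/scene0.png

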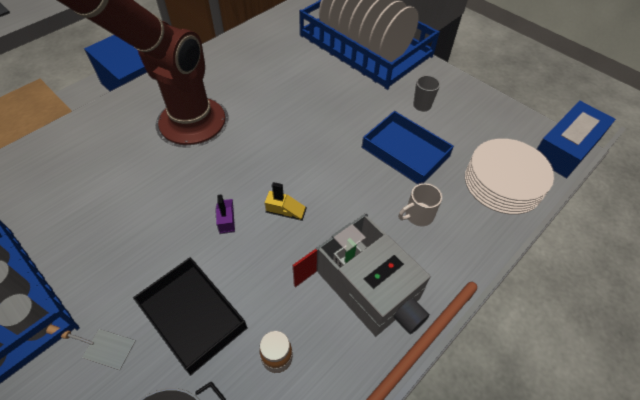

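View pics/top0.png

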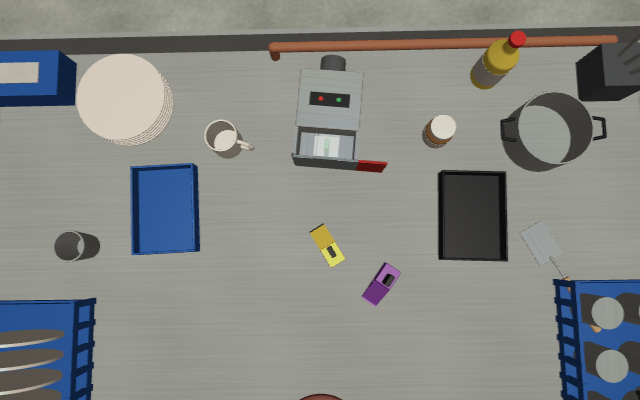

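Scene: the yellow wedge is at top (327,245). The purple look-alike at (381,284) is not wanted. The blue tray is on the left at top (165,209), and the other blue things are racks and boxes at (35,80), (45,350) and (600,330). The black tray is at (473,215) and the housing at (328,120), with its red tab at (371,166). Next is a close crop.

```bash
cat > h.py <<'E'
from station import arm, snapshot, camera_info, ticket
import numpy as np, cv2
from scipy.spatial.transform import Rotation as Ro
def px(name,u,v,z):
    c=camera_info(name);R=np.array(c['R']);t=np.array(c['t'])
    d=R.T@np.array([(u-c['cx'])/c['fx'],(v-c['cy'])/c['fy'],1]);o=-R.T@t
    return o+d*(z-o[2])/d[2]
def proj(name,X):
    c=camera_info(name);p=np.array(c['R'])@np.array(X)+c['t']
    return c['cx']+c['fx']*p[0]/p[2],c['cy']+c['fy']*p[1]/p[2]
def crop(im,x,y,w,h,s):
    return cv2.resize(im[y:y+h,x:x+w],None,fx=s,fy=s,interpolation=cv2.INTER_CUBIC)
E
python3 - <<'E'
from h import *
im=cv2.imread('pics/top0.png')
a=crop(im,290,50,100,150,4);b=crop(im,300,215,50,75,8)
cv2.imwrite('pics/c1.png',np.hstack([a,b]))
E
```

```text
(no output)
```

View pics/c1.png

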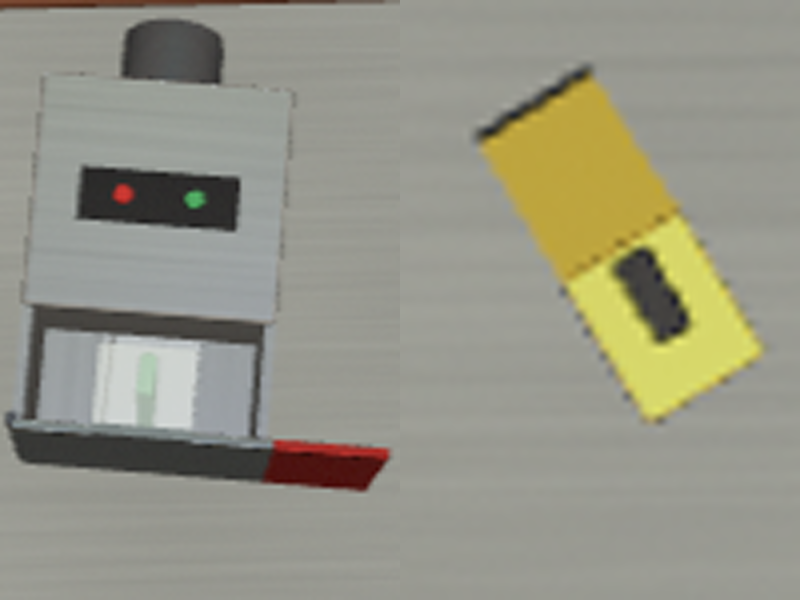

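```bash
python3 - <<'E'
from h import *
np.set_printoptions(precision=4,suppress=True)
C=lambda x,y:(290+x/4-.4,50+y/4-.4); W=lambda x,y:(300+x/8-.4,215+y/8-.4)
P=lambda n,q,z:print(n,px('top',*q,z)) or px('top',*q,z)
rl=P('rl',C(42,75),.12);rr=P('rr',C(295,92),.12);fl=P('fl',C(22,303),.12);fr=P('fr',C(275,322),.12)
d=rl-rr;print('w',np.linalg.norm(d),'yaw from y-edge',np.arctan2(-d[0],d[1]));
d=rl-fl;print('dep',np.linalg.norm(d),np.arctan2(d[1],d[0]));d=rr-fr;print(np.arctan2(d[1],d[0]))
P('doorL',C(8,412),.116);P('doorR',C(390,448),.116)
P('grip top',C(148,355),.114)
a=P('fat1',W(655,423),.046);b=P('fat2',W(763,352),.046)
c=P('thin1',W(478,138),.004);e=P('thin2',W(590,68),.004)
f=(a+b)/2;g=(c+e)/2;print('wedge c',(f+g)/2,'len',np.linalg.norm((g-f)[:2]),'yaw',np.arctan2(*(g-f)[1::-1]),np.arctan2(*(b-a)[1::-1])+np.pi/2)
P('fin top',W(652,295),.106)
t=[px('top',*q,.045) for q in((131,167),(197,164),(199,250),(134,254))];print('tray',np.mean(t,0),t)
print(np.linalg.norm(t[0]-t[1]),np.linalg.norm(t[1]-t[2]))
for n,q in(('mug',(221,136)),('jar',(443,127))):P(n,q,.085)
t=[px('top',*q,.045) for q in((439,172),(506,172),(507,260),(438,260))];print('black',np.mean(t,0))
P('purple',(381,284),.03)
c=camera_info('top');print('cam',-np.array(c['R']).T@c['t'])
print(arm.read_tool_pos(),Ro.from_quat(arm.read_eef_rot()).as_matrix())
E
```

```text
rl [0.8402 0.0321 0.12  ]
rr [ 0.8273 -0.1101  0.12  ]
fl [0.7087 0.0445 0.12  ]
fr [ 0.6953 -0.0957  0.12  ]
w 0.14275089459827087 yaw from y-edge -0.09078420085202663
dep 0.13210805142356052 -0.09435508928499854
-0.1087425251617454
doorL [0.648  0.0531 0.116 ]
doorR [ 0.6241 -0.1576  0.116 ]
grip top [ 0.6794 -0.0251  0.114 ]
fat1 [ 0.3905 -0.1467  0.046 ]
fat2 [ 0.4103 -0.1783  0.046 ]
thin1 [ 0.4747 -0.1009  0.004 ]
thin2 [ 0.4953 -0.1352  0.004 ]
wedge c [ 0.4427 -0.1403  0.025 ] len 0.09549146958113852 yaw 0.4834853631982411 0.5593579366411563
fin top [ 0.4273 -0.1397  0.106 ]
tray [0.5353 0.3571 0.045 ] [array([0.6353, 0.4412, 0.045 ]), array([0.6398, 0.2835, 0.045 ]), array([0.4365, 0.2757, 0.045 ]), array([0.4294, 0.4278, 0.045 ])]
0.15781900524059725 0.2034393898830406
mug [0.6965 0.2177 0.085 ]
jar [ 0.7081 -0.2919  0.085 ]
black [ 0.507  -0.3613  0.045 ]
purple [ 0.3519 -0.1463  0.03  ]
cam [ 0.4317 -0.0187  1.1186]
[ 0.1825 -0.6233  0.3029] [[ 0.9597  0.281  -0.0007]
 [ 0.281  -0.9597  0.0022]
 [-0.0001 -0.0023 -1.    ]]
```

```bash
cat >> h.py <<'E'
HO=np.array([.6355,-.0194]);HY=-.097
def rot(a):return np.array([[np.cos(a),-np.sin(a)],[np.sin(a),np.cos(a)]])
def hw(x,y):return HO+rot(HY)@[x,y]
def q(psi):return (Ro.from_euler('z',psi)*Ro.from_euler('x',np.pi)).as_quat()
def tcp(xy,z):return [xy[0],xy[1],z+.054]   # grasp point -> TCP
def push(th,r=.175,gap=0.):   # fin grasp point and wedge heading, fat face at door angle th
    e=np.array([-np.sin(th),-np.cos(th)]);n=np.array([np.cos(th),-np.sin(th)])
    return hw(*(np.array([0,.071])+r*e+(.032+gap)*n)),HY-th
E
python3 - <<'E'
from h import *
np.set_printoptions(precision=4,suppress=True)
W=lambda x,y:(300+(x-400)/8-.4,215+y/8-.4)
P=lambda n,w,z:print(n,px('top',*w,z)) or px('top',*w,z)
a=P('fat1',W(655,423),.046);b=P('fat2',W(763,352),.046)
c=P('thin1',W(478,138),.004);e=P('thin2',W(590,68),.004)
f=(a+b)/2;g=(c+e)/2;v=(g-f)[:2]
print('c',((f+g)/2)[:2],'len',np.linalg.norm(v),'yaw',np.arctan2(v[1],v[0]),np.arctan2(*(b-a)[1::-1])+np.pi/2)
yaw=np.arctan2(v[1],v[0]);print('fin from body',((f+g)/2)[:2]-.018*v/np.linalg.norm(v))
P('fin top',W(652,293),.106)
F=((f+g)/2)[:2]-.018*v/np.linalg.norm(v)
for k in(0,np.pi,-np.pi):
    print(k,[arm.ik(tcp(F,.16),q(yaw+k))]+[arm.ik(tcp(push(t)[0],z),q(push(t)[1]+k)) for t,z in((0,.2),(0,.09),(.8,.09),(1.7,.09))])
E
```

```text
fat1 [ 0.3921 -0.0317  0.046 ]
fat2 [ 0.4119 -0.0632  0.046 ]
thin1 [0.4765 0.0197 0.004 ]
thin2 [ 0.4971 -0.0144  0.004 ]
c [ 0.4444 -0.0224] len 0.09848410901702116 yaw 0.5338362882417846 0.5621082223558489
fin from body [ 0.4289 -0.0316]
fin top [ 0.4294 -0.0308  0.106 ]
0 [array([ 0.174 ,  0.4269, -0.2072,  2.1334,  0.1526,  0.5948, -1.1788]), array([ 0.1602,  0.6903, -0.0063,  1.424 ,  0.0047,  1.0273, -1.5148]), array([ 0.1394,  0.8125,  0.0313,  1.5202, -0.0314,  0.8093, -1.4853]), array([-0.0371,  0.6642,  0.2344,  1.9344, -0.2673,  0.5727, -2.0928]), array([ 0.5156,  0.8923, -1.1524,  2.082 ,  1.0665,  0.9485,  1.6639])]
3.141592653589793 [array([ 0.7647,  0.6754, -1.1495,  2.1178,  0.8188,  0.8965,  1.2312]), array([ 0.5406,  0.7925, -0.7464,  1.4095,  0.5567,  1.1558,  1.1926]), array([ 0.5192,  0.9098, -0.6896,  1.5059,  0.6563,  0.9668,  1.112 ]), array([ 0.437 ,  0.7025, -0.5005,  1.9193,  0.5344,  0.6544,  0.2763]), array([ 0.0143,  0.604 , -0.2749,  2.0963,  0.3385,  0.4827, -0.7423])]
-3.141592653589793 [array([ 0.7647,  0.6754, -1.1495,  2.1178,  0.8188,  0.8965,  1.2312]), array([ 0.5406,  0.7925, -0.7464,  1.4095,  0.5567,  1.1558,  1.1926]), array([ 0.5192,  0.9098, -0.6896,  1.5059,  0.6563,  0.9668,  1.112 ]), array([ 0.437 ,  0.7025, -0.5005,  1.9193,  0.5344,  0.6544,  0.2763]), array([ 0.0143,  0.604 , -0.2749,  2.0963,  0.3385,  0.4827, -0.7423])]
```

```bash
python3 - <<'E'
from h import *
F=np.array([.4292,-.0312]);o=q(.545+np.pi)
arm.movep(tcp(F,.20),o)
arm.move_gripper(.6)
arm.line_to(tcp(F,.088),.15)
arm.move_gripper(0,50)
print(arm.read_opening(),arm.read_finger_force(),arm.read_time())
arm.line_to(tcp(F,.24),.2)
print(arm.read_opening(),arm.read_ft_force(),arm.read_tool_pos(),arm.read_time())
im=np.vstack([crop(snapshot('scene'),220,120,200,100,3),crop(snapshot('top'),260,140,200,100,3)])
cv2.imwrite('pics/c2.png',im)
E
```

```text
0.13397738089299766 53.11497151851654 4.1667
0.1346220084133386 [ 0.1034582  -0.40814727 -4.3373359 ] [ 0.42805821 -0.03182198  0.29257114] 5.075
```

View pics/c2.png

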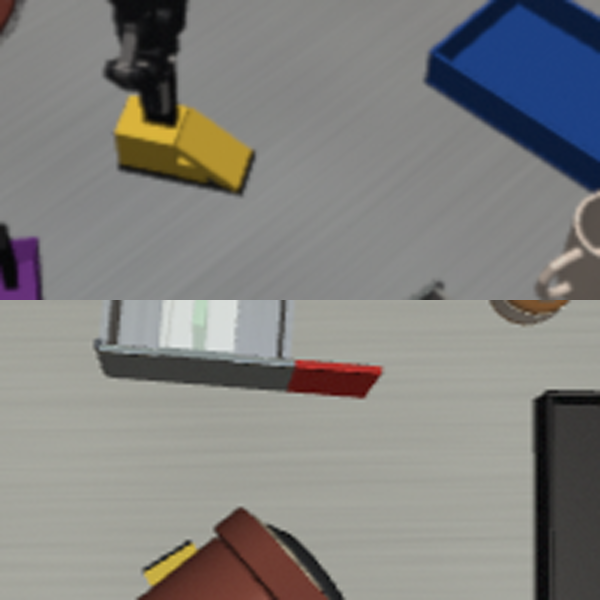

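The wedge hangs level in the fingers: pictured at about (160,140) in the upper half, with the tab clear at about (335,378) in the lower half. Next I place it behind the tab and swing the door.

```bash
python3 - <<'E'
from h import *
p,h=push(0,gap=.015);o=q(h+np.pi)
arm.movep(tcp(p,.24),o)
arm.line_to(tcp(p,.093),.15)
print(arm.read_time(),arm.read_ft_force())
arm.line_to(tcp(push(0)[0],.093),.05)
for t in np.arange(.1,1.71,.1):
    p,h=push(t);arm.line_to(tcp(p,.093),.12,ori=q(h+np.pi))
    if abs(t*10%4)<.1 :print(round(t,1),arm.read_ft_force().round(1))
print(arm.read_time(),arm.read_tool_pos(),p)
im=np.vstack([crop(snapshot('scene'),220,150,200,100,3),crop(snapshot('top'),240,110,200,100,3)])
cv2.imwrite('pics/c3.png',im)
E
```

```text
7.3333 [-0.08323683  0.99213446 -3.70184188]
0.4 [ 1.3 -0.3 -5.1]
0.8 [-0.1 -0.7 -4.3]
1.2 [-0.5 -1.2 -4.4]
1.6 [-1.1 -1.5 -3.9]
12.8833 [0.46479616 0.05867044 0.14699937] [0.46465741 0.05933037]
```

View pics/c3.png

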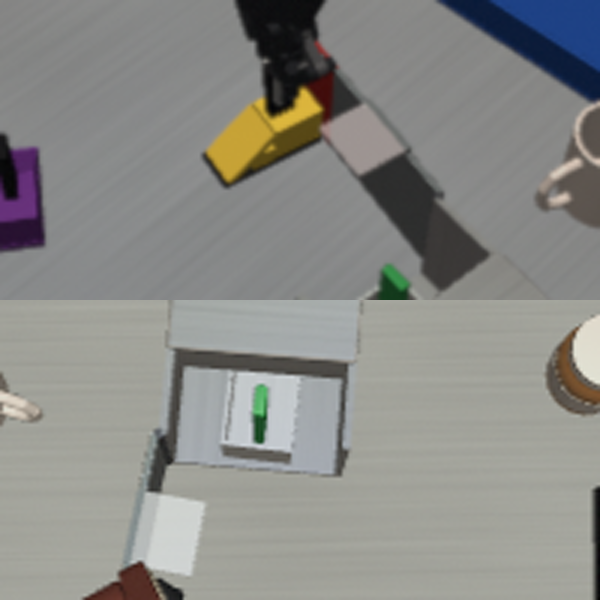

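Door is open at about 1.7 rad, with the wedge's fat face on the red tab (about (320,100), upper half). Lower the wedge, release, retreat, look.

```bash
python3 - <<'E'
from h import *
p=arm.read_tool_pos()
for i in range(4):
    arm.line_to([p[0],p[1],.147-.0015*(i+1)],.03);f=arm.read_ft_force();print(f.round(1))
    if f[2]>-1:break
arm.move_gripper(.5);print(arm.read_opening())
arm.line_to([p[0],p[1],.26],.12)
arm.movep([.5,-.1,.38],q(HY+np.pi))
print(arm.read_time(),arm.read_ft_force().round(1),arm.read_joint_positions().round(2))
a=crop(snapshot('top'),290,95,80,100,5);b=crop(snapshot('scene'),240,150,80,100,5)
cv2.imwrite('pics/c4.png',np.hstack([a,b]))
E
```

```text
[ 0.3 -1.5 -4.8]
[ 0.2 -1.4 -5.2]
[ 0.4 -0.8 -5.8]
[-1.4 -2.   8. ]
0.5000489986238185
17.1917 [ 0.3  0.1 -0.2] [ 0.71  0.42 -0.81  1.69  0.32  1.18  1.29]
```

View pics/c4.png

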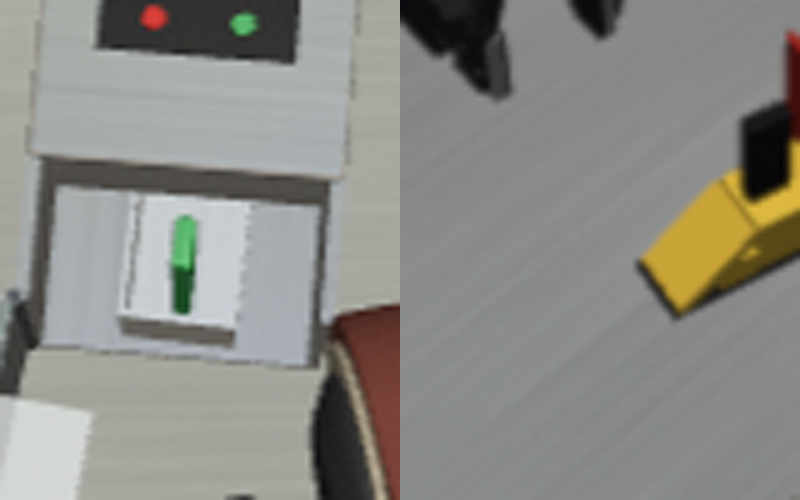

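The door stays propped, with the tab touching the wedge at about (795,110) in the right half. The green grip's top centre is at top pixel (326.4,142.8), aligned with the housing. Grasp it and draw it forward.

```bash
python3 - <<'E'
from h import *
g=px('top',326.4,142.8,.114)[:2];loc=rot(-HY)@(g-HO);print('grip',g,'in housing',loc)
assert .015<loc[0]<.045 and abs(loc[1])<.02
o=q(HY+np.pi)
arm.movep(tcp(g,.22),o)
arm.move_gripper(.55)
arm.line_to(tcp(g,.098),.12);print(arm.read_ft_force().round(1))
arm.move_gripper(0,40);print(arm.read_opening(),arm.read_ft_force().round(1))
arm.line_to(tcp(g,.100),.03)
f=g-rot(HY)@[.043,0]
arm.line_to(tcp(f,.100),.06);print(arm.read_opening(),arm.read_ft_force().round(1),arm.read_time())
a=crop(snapshot('top'),280,95,80,100,5);b=crop(snapshot('scene'),290,180,80,100,5)
cv2.imwrite('pics/c5.png',np.hstack([a,b]))
E
```

```text
grip [ 0.66927033 -0.02444096] in housing [ 0.03409979 -0.00174668]
[-0.2 -0.5  0.5]
0.11114217746941907 [-0.3 -0.5  2.5]
0.1086562408546801 [ 0.2 -0.  -1.9] 21.075
```

View pics/c5.png

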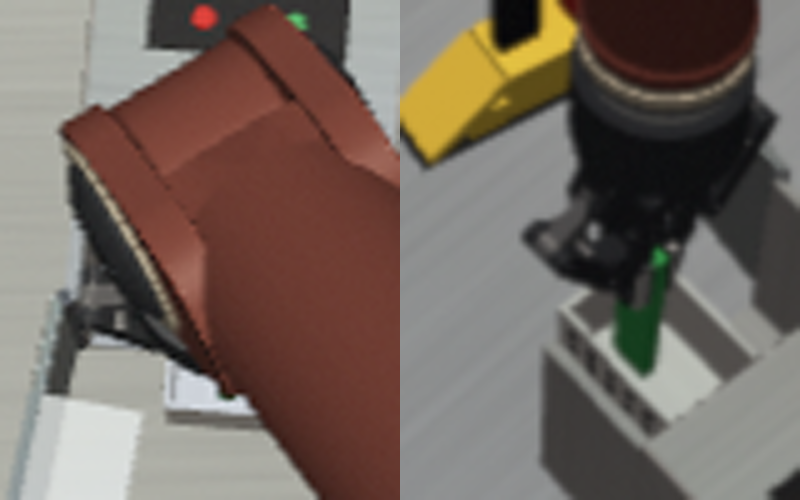

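The basket has come forward clear of the overhang, and the guard (about (80,450), left half) is beside it. Lift and carry to the blue tray.

```bash
python3 - <<'E'
from h import *
p=arm.read_tool_pos()
arm.line_to([p[0],p[1],.20],.06);print(arm.read_ft_force().round(1))
arm.line_to([p[0],p[1],.354],.12);print(arm.read_opening(),arm.read_ft_force().round(1),arm.read_time())
yaw=.03;T=np.array([.535,.357])-.02*np.array([np.cos(yaw),np.sin(yaw)])
arm.line_to(tcp(T,.30),.12,ori=q(yaw+np.pi))
print(arm.read_opening(),arm.read_ft_force().round(1),arm.read_time())
arm.line_to(tcp(T,.15),.12)
a=crop(snapshot('top'),110,130,130,130,3);b=crop(snapshot('scene'),250,80,130,130,3)
cv2.imwrite('pics/c6.png',np.hstack([a,b]))
E
```

```text
[ 0.4 -0.3 -2.2]
0.11041353809387824 [ 0.3 -0.1 -1. ] 23.525
0.1088175807734731 [ 0.9  0.6 -2.3] 26.95
```

View pics/c6.png

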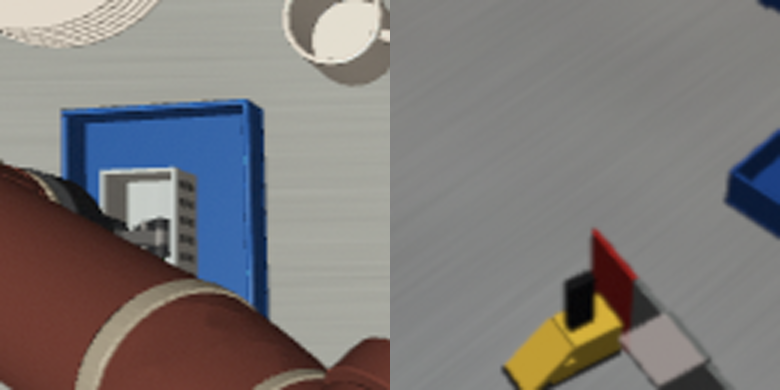

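The basket hangs level above the tray (about (150,210)) and the door is still propped (about (600,300)). Set it down.

```bash
python3 - <<'E'
from h import *
p=arm.read_tool_pos()
arm.line_to([p[0],p[1],.160],.08)
for z in np.arange(.158,.146,-.0015):
    arm.line_to([p[0],p[1],z],.03);f=arm.read_ft_force()[2]
    if f>1:break
print(z,f);arm.pause(.4);print(arm.read_finger_force())
arm.move_gripper(.5);arm.pause(.3)
arm.line_to([p[0],p[1],.30],.12)
arm.movep([.5,-.25,.38],q(.03+np.pi))
arm.pause(.5)
print(arm.read_time(),arm.read_ft_force().round(1))
a=crop(snapshot('top'),110,130,130,130,3);b=crop(snapshot('scene'),270,100,130,130,3)
cv2.imwrite('pics/c7.png',np.hstack([a,b]))
E
```

```text
0.1505 5.301964642286546
43.06251525878906
35.85 [-0.1 -0.7 -0.5]
```

View pics/c7.png

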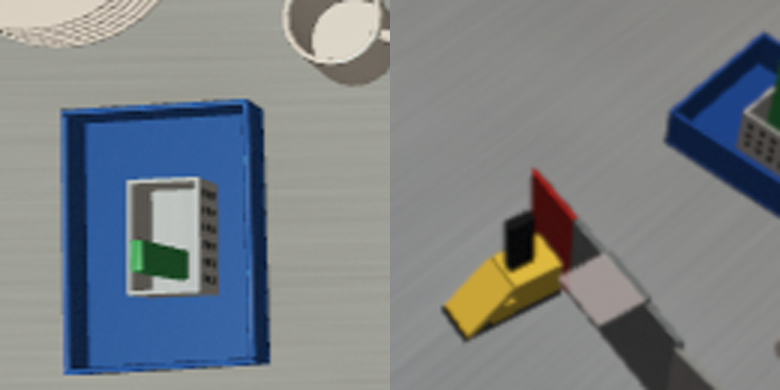

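The basket stands upright in the middle of the blue tray (about (170,237)), the door rests on the wedge (about (560,260)), and the robot is clear of everything. Handing in.

```bash
python3 -c "
from station import ticket
print(ticket.finish_job())"
```

```text
the job is handed in; nothing more can be done
None
```

I handed the job in at about 36 s: the last pictures show the door propped open by the yellow wedge and the strainer standing upright in the blue tray with nothing held, but no verdict came back.

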